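# Lock the burnisher spindle with a hitch pin

### The job

Lock the spindle of the green burnisher stand: take the red-handled hitch pin out of its wooden block, feel for the cross hole in the square spindle end (the spindle may sit farther in or out), and push the pin down through it until its shoulder is fully home. Then press the pin's sprung loop over the spindle end until it snaps under the spindle and stays there, and let go. Never bear on the stand with more than about 30 N, and leave the wax, the sanding block and the felt pad where they lie.

Things in the scene. Friction and masses are not known exactly. Their poses are not given: they have to be found in the camera images.
- stand: Fixed green cast stand; origin at the centre of its underside on the bench, z up. An upright block 40 (x) x 46 (y) mm, 96 mm high, on a foot 90 x 84 x 10 mm. A steel spindle comes out of its front face (x = -20 mm) along -x. Behind the block the spindle carries a wooden drum of radius 28 mm, axis 82 mm up, reaching to x = +86 mm at most.
- spindle_root (a point): On the stand, axes as the stand's: middle of the spindle's flat top (z = 90 mm) where it leaves the front face. The spindle is 22 mm wide (y), 16 mm high, and does not move under the pin. Its vertical 11.2 mm cross hole lies on the middle line; the spindle was left farther in or out, so the hole's axis is anywhere from 24 to 52 mm along -x from here: look or feel for it.
- spindle_under (a point): On the stand, 16 mm below spindle_root: middle of the spindle's underside at the front face. The spindle's end is 16 mm beyond its hole's axis along -x; a round bead 4 mm deep and 6 mm long runs across the underside at that end, and the loop's bar must snap past it and sit between bead and pin.
- pin_grip (a point): Hitch pin (about 120 g): point on its axis in the red handle, 65 mm above the tip. z = pin axis, up; the loop points along the pin's -x, which must be the stand's -x when fitted. Handle 18 x 18 mm, faces square to the pin's x and y, from 17 mm below to 13 mm above this point. Grip it on its two y faces: fingers there clear the loop if they reach no more than 16 mm below this point.
- pin_shoulder (a point): Centre of the underside of the pin's shoulder (a disc 22 mm across), on its axis, 36 mm above the tip and 29 mm below pin_grip; axes as pin_grip. The shank below is 10 mm in diameter; its last 3 mm taper to 8 mm. Fully home, this point lies on the spindle's top.
- loop (a joint): Angle of the pin's sprung loop in rad: 0 = open, standing out level along the pin's -x; it grows as the loop swings down about the pin's y axis, 8 mm above the shoulder's underside. A weak spring opens it. Once it has snapped past the bead, which takes about 5 to 12 N on the lip, it stays shut at about 1.25 to 1.35.
- loop_lip (a point): Top of the loop's thumb lip (18 mm wide, 4 mm thick). The loop is a steel U 38 mm wide, its bar 31 mm from the hinge; the lip stands 22 mm off the bar, up when open. As the loop shuts, this point sinks from 30 mm above the spindle's top to 17 mm below, 25 to 38 mm from the pin's axis: press straight down with closed fingers that clear the spindle's end.
- pin_block: Fixed wooden parking block 56 x 56 mm, 44 mm high, origin at the centre of its underside; the pin stands in a 13 mm hole at its centre, its shoulder on the block's top.
- wax: Bystander: orange wax on a black pad, 44 x 52 x 28 mm, origin at the centre of its underside.
- sanding_block: Bystander: brown cork sanding block 49 x 80 x 26 mm, origin at the centre of its underside.
- felt_pad: Bystander: round red felt pad on wood, 62 mm across, 15 mm high, origin at the centre of its underside.
Not all that is in view belongs to the job. Leave any blue or turquoise look-alike of the part that bears pin_grip alone.

How it is judged:
By the outcome, as a careful person would: the job done as asked, in the order asked, and still so for the second after the job is handed in, with the robot touching nothing.
It also fails if it takes over 64 s, if anything falls off the work surface, if the arm or the gripper's body presses on something with over 40 N, if the wrist force passes 120 N, or if a joint passes its speed limit or range.

### The arm

A 7-joint arm with a two-finger parallel gripper is mounted at the origin on a cart in front of the work surface, level with it; the furniture and walls round the work are solid. World frame = base frame: x ahead of the robot, y to its left, z up, the work surface at z = 0. Lengths are in m, angles in rad, forces in N, time in s.
With the tool pointing down it reaches from about 0.4 to 0.85 m from the base axis. Payload 10.4 kg.
Tool frame: the origin (TCP) lies between the finger pads; the fingertips stand ahead of it and the grasp point (between the pads) lies 3 mm ahead of it (r.tips_ahead is the z of the fingertips in the tool frame, in m); z points along the fingers, y is the line along which they close (so a half turn about z gives the same grasp; the last joint's range is limited). The gripper opens to 87 mm and grips with 3 to 60 N. Pads are 19 mm wide; open, the fingers measure 117 mm over their backs; the gripper's body (75 mm by 190 mm) begins 51 mm behind the grasp point.
Start: joints at [-1.15, 0.332, -0.065, 1.46, 0.022, 1.35, -0.088], TCP at [0.268, 0.564, 0.245] pointing down, gripper open.
Joint ranges: [-2.6, 2.6], [-0.5, 2.12], [-1.47, 1.34], [0.16, 2.42], [-1.27, 4.41], [0.06, 2.06], [-2.6, 2.6]. Speed limits (rad/s): [2.22, 2.22, 2.79, 2.79, 3.14, 3.14, 3.14].

### API

Orientations are given as a unit quaternion [x, y, z, w].
In Python, from bench import telemetry, camera, get_calibration, r gives the robot as it stands.
- The arm moves only by the tool drive_tool, never from a script. Its argument "series" is one flat list of numbers, 7 for each row, row after row: the turn, a rotation vector about the tool's x, y, z in units of 5 degrees (1.0 is 5 degrees), then the shift along the tool's x, y, z in units of 40 mm (1.0 is 40 mm), then the opening, from -1 (shut) to 1 (fully open). A call has 1 to 10 rows; each row is the pose to reach, as a shift and turn from the pose commanded when the call began, along the tool's axes at that moment; what a row does not reach only later rows make up. A row lasts 1/12 s, in which the tool goes at most 41.7 mm and 7.16 degrees, less where a joint would pass 70% of its speed; a pose out of reach is approached as far as the arm can. A call with a gripper value outside its range is refused whole. The fingers move at their own pace and stop on an object; "grip_force" is the grip in N (left out, the last holds). Time passes only in rows, so rows that repeat a pose let the fingers close. It gives the time, the measured TCP pose, the force, the opening and the grip force at its end, in the units of the state.
- telemetry.read_state(): the state, without advancing time (a new reading comes with each control period).
- camera(name): name is "scene" or "top"; returns the picture (420x560x3 uint8, red, green, blue); there is no depth.
- get_calibration(name): a dict with "fovy" (degrees; the focal length in pixels is half the picture's height over the tangent of half this angle, whatever the lens; pixels are square), "cx", "cy" (the principal point, pixels), "xyz" and "rotation" of the camera in the world. Camera axes: x right, y up, looking along -z (the intrinsics and any distortion apply to the point x, -y, -z); pixel columns grow to the right and rows downward; lengths in m; the calibration is good to about 2 mm. A picture is of the moment at which its call begins. get_calibration takes no time and is no camera call.
- r.close_job(): hands the job in; it is judged then, once.
The state is a dict: "time": time; "joint_positions": joint angles; "joint_vel": joint speeds; "joint_torque": joint torques, N m; "ee_pos": TCP position; "eef_rot": TCP orientation; "ft_force": force on the tool from outside, world axes, zero at the start; "torque": the same for the moment, N m; "width": finger opening in m; "grip_force": force on a finger pad.
Only numpy, scipy, OpenCV 4.12 (cv2) and the standard library are available. Lean on these libraries where they do the work, as an engineer would, in place of code of your own. Each camera call takes 0.05 s, during which the arm holds its last target. There are 200 camera calls.

## Working session

There is one attempt and no reset: what is moved stays moved. The work goes in short steps, Python scripts to look and compute and a tool call to move; the robot and the scene stay as the last step left them, time stands still between calls to the robot, and variables do not carry over. Pictures are saved under pics/ and viewed, at most 12 in all, crops included, and the job is handed in when it is done.

Besides the shell and the picture viewer there is one more tool, called after "Call:" by a JSON object that holds its "api" and its "payload". drive_tool: Moves the arm, as the interface text tells. Its arguments: {"type":"object","properties":{"series":{"type":"array"},"grip_force":{"type":"number"}},"required":["series"]}

```bash
ls; mkdir -p pics
python3 - <<'E'
from bench import telemetry, camera, get_calibration, r
import cv2
for n in("scene","top"):
    im=camera(n); cv2.imwrite(f"pics/{n}0.png",im[:,:,::-1]); print(n,get_calibration(n))
s=telemetry.read_state(); print(s); print(r.tips_ahead)
E
```

```text
pics
scene {'fovy': 53.46753066553096, 'cx': 275.6840790738789, 'cy': 211.05720740003315, 'xyz': array([-0.00616319, -0.54196659,  0.6694773 ]), 'rotation': array([ 0.39750751, -0.15365101, -0.34553236,  0.83605415])}
top {'fovy': 51.26316232869425, 'cx': 278.54471282630556, 'cy': 209.89659999171283, 'xyz': array([ 0.4207249 , -0.01430863,  1.04648672]), 'rotation': array([ 0.02837001, -0.03895974, -0.70147114,  0.71106647])}
{'time': 0.1, 'joint_positions': array([-1.14961669,  0.3327968 , -0.06466234,  1.460857  ,  0.02157184,
        1.34992963, -0.08848706]), 'joint_vel': array([-2.81035691e-04, -1.50669204e-03, -1.59746481e-03, -2.45469112e-03,
        7.82490308e-04, -7.28646460e-04, -4.92297611e-06]), 'joint_torque': array([ 1.19833679e-03, -6.24538207e+01,  2.48112122e-02, -3.90710771e+01,
       -6.13593799e-02,  3.66463617e-02,  6.74549619e-05]), 'ee_pos': array([0.26822126, 0.56415535, 0.24384097]), 'eef_rot': array([ 2.20078153e-01,  9.75482028e-01, -6.37117953e-04, -1.20636360e-04]), 'ft_force': array([ 0.49909065,  0.87166129, -0.17599991]), 'torque': array([-0.04518144, -0.01277901,  0.01918015]), 'grip_force': 0.0, 'width': 0.08727196390296428}
0.022
```

View pics/scene0.png

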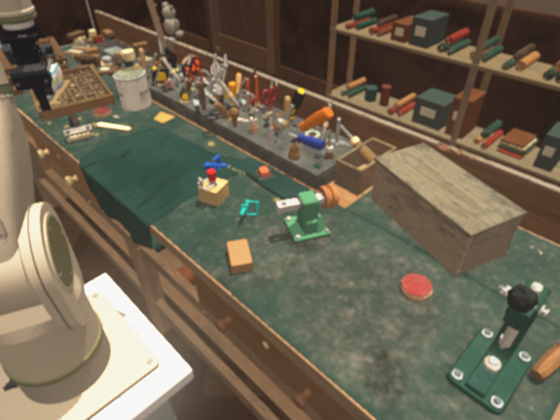

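View pics/top0.png

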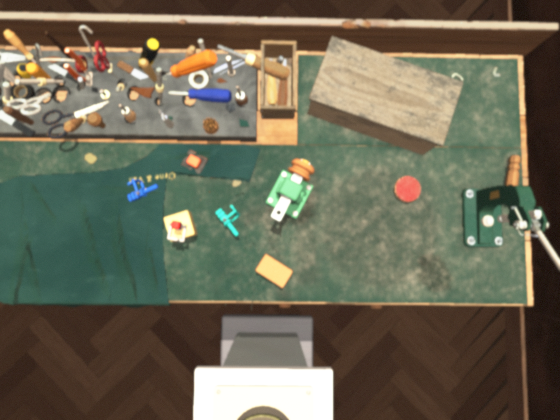

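Candidates for the pin: red-handled in the wooden block, scene (211,178) and top (178,226). The look-alikes are blue, scene (217,164) and top (143,190), and turquoise, scene (249,209) and top (228,220). I choose the red one. The stand is at top (290,195), with its spindle pointing down-left to about (279,214). Next is a close crop of both.

Run:
```python
import cv2,numpy as np
a=cv2.imread("pics/top0.png");b=cv2.imread("pics/scene0.png")
f=lambda i,x,y,w,h,k:cv2.resize(i[y:y+h,x:x+w],None,fx=k,fy=k,interpolation=cv2.INTER_CUBIC)
A=f(a,155,155,160,75+20,5);B=np.hstack([f(b,190,160,50,50,6),f(b,260,175,80,50,6)])
B=B[:,:800]
A=A[:,:800]
cv2.imwrite("pics/crop1.png",np.vstack([f(a,155,200,50,50,5.8)[:290,:290],]))
o=np.zeros((600,800,3),np.uint8)
o[:300,:300]=f(a,155,200,50,50,6);o[:300,300:780]=f(a,250,150,80,50,6)[:300,:480]
o[:300,300:720]=f(a,255,180,70,50,6)
o[300:,:300]=f(b,190,160,50,50,6);o[300:,300:780]=f(b,265,180,80,50,6)
cv2.imwrite("pics/crop1.png",o)
```

```text
(no output)
```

View pics/crop1.png

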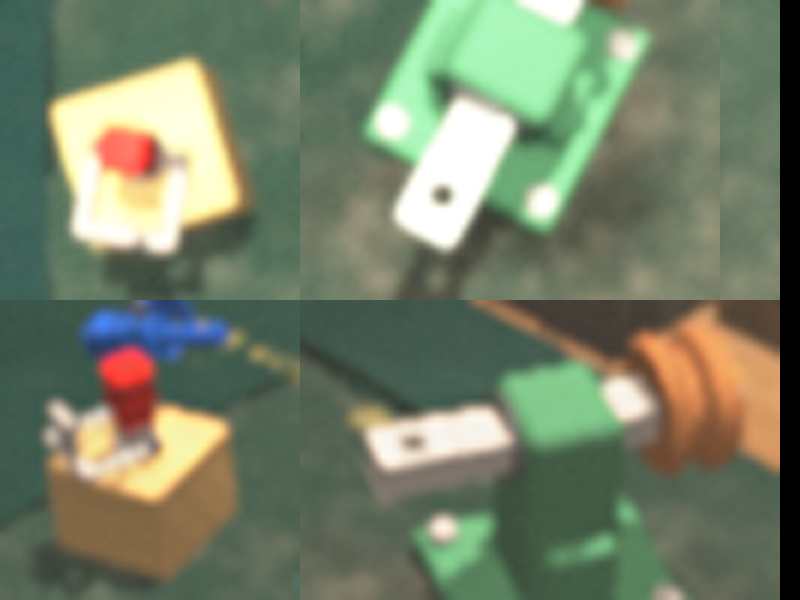

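The crops confirm it. The red handle stands in the block with its loop pointing down in the top view, slightly left. The spindle's hole shows at top (278.3,211.9) and scene (283.3,203.1). I'll measure these now.

```bash
cat > h.py <<'E'
import numpy as np,cv2
from scipy.spatial.transform import Rotation as R
from bench import telemetry,camera,get_calibration,r
def ray(n,p):
    c=get_calibration(n);f=210/np.tan(np.radians(c["fovy"])/2)
    p=np.atleast_2d(p).astype(float)
    d=np.c_[(p[:,0]-c["cx"])/f,-(p[:,1]-c["cy"])/f,-np.ones(len(p))]
    return c["xyz"],R.from_quat(c["rotation"]).apply(d)
def plane(n,p,z):
    o,d=ray(n,p);return o+d*((z-o[2])/d[:,2])[:,None]
def tri(pt,ps):
    o1,d1=ray("top",pt);o2,d2=ray("scene",ps);d1,d2=d1[0],d2[0]
    s=np.linalg.lstsq(np.c_[d1,-d2],o2-o1,rcond=None)[0]
    a,b=o1+d1*s[0],o2+d2*s[1];return (a+b)/2,np.linalg.norm(a-b)
def state():
    s=telemetry.read_state();print("t",round(s["time"],2),"p",s["ee_pos"].round(4),"F",s["ft_force"].round(1),"w",round(s["width"],4),"g",round(s["grip_force"],1));return s
E
python3 - <<'E'
from h import *
np.set_printoptions(precision=4,suppress=True)
t=cv2.imread("pics/top0.png");s=cv2.imread("pics/scene0.png")
def cut(m,x,y,w,h):
    o=np.zeros_like(m);o[y:y+h,x:x+w]=m[y:y+h,x:x+w];return o
def red(i):
    h=cv2.cvtColor(i,cv2.COLOR_BGR2HSV);return (((h[...,0]<6)|(h[...,0]>172))&(h[...,1]>150)&(h[...,2]>90)).astype(np.uint8)
def cen(m):
    y,x=np.nonzero(m);return np.array([x.mean(),y.mean()])
rt=cut(red(t),165,215,25,20);rs=cut(red(s),200,165,20,25)
print("red",cen(rt),rt.sum(),cen(rs),rs.sum(),tri(cen(rt),cen(rs)))
def dark(i,x,y,n=2):
    g=cv2.cvtColor(i,cv2.COLOR_BGR2GRAY).astype(float)[y-n:y+n+1,x-n:x+n+1];w=np.clip(g.max()-20-g,0,None)
    Y,X=np.mgrid[y-n:y+n+1,x-n:x+n+1];return np.array([(w*X).sum(),(w*Y).sum()])/w.sum()
ht,hs=dark(t,278,212),dark(s,283,203);H,e=tri(ht,hs);print("hole",ht,hs,H,e,plane("top",ht,.09),plane("scene",hs,.09))
# crop helper
ct=lambda x,y,x0,y0:[(x+.5)/6-.5+x0,(y+.5)/6-.5+y0]
sp=[ct(460-300,94,255,180),ct(520-300,112,255,180),ct(395-300,215,255,180),ct(448-300,250,255,180)]
P=plane("top",sp,.09);print("spindle corners",P)
g=cv2.cvtColor(t,cv2.COLOR_BGR2HSV);m=cut(((g[...,1]<70)&(g[...,2]>190)).astype(np.uint8),265,193,27,30)
cs,_=cv2.findContours(m,cv2.RETR_EXTERNAL,cv2.CHAIN_APPROX_NONE);c=max(cs,key=cv2.contourArea)
w=plane("top",c[:,0,:],.09)[:,:2].astype(np.float32);rr=cv2.minAreaRect(w*1000);print("spindle rect",rr,cv2.boxPoints(rr))
bl=[ct(50,105,155,200),ct(195,60,155,200),ct(245,210,155,200)]
print("block",plane("top",bl,.044))
bs=[ct(230,430-300,190,160),ct(155,500-300,190,160),ct(48,463-300,190,160)];print("block scene",plane("scene",bs,.044))
lp=[ct(80,240,155,200),ct(172,248,155,200)];print("loop bar",plane("top",lp,.06))
q=np.nonzero(rt);w=plane("top",np.c_[q[1],q[0]],.086)[:,:2].astype(np.float32);print("handle rect",cv2.minAreaRect(w*1000))
E
```

```text
red [176.0952 225.0952] 42 [211.0843 173.7229] 83 (array([0.4765, 0.1972, 0.0787]), np.float64(0.000416915827744773))
hole [278.2559 212.0265] [283.4351 203.3075] [ 0.5076 -0.0276  0.0912] 0.00039949954164797104 [[ 0.5075 -0.0275  0.09  ]] [[ 0.5087 -0.0267  0.09  ]]
spindle corners [[ 0.5447 -0.0336  0.09  ]
 [ 0.5384 -0.0557  0.09  ]
 [ 0.4998 -0.0104  0.09  ]
 [ 0.4873 -0.0299  0.09  ]]
spindle rect ((516.3009643554688, -31.669208526611328), (28.507125854492188, 53.30766677856445), 64.17433166503906) [[486.0999 -32.8879]
 [534.0834 -56.1105]
 [546.5021 -30.4506]
 [498.5186  -7.2279]]
block [[0.4963 0.2356 0.044 ]
 [0.5143 0.1811 0.044 ]
 [0.4573 0.1603 0.044 ]]
block scene [[0.5144 0.1816 0.044 ]
 [0.4606 0.1651 0.044 ]
 [0.445  0.2186 0.044 ]]
loop bar [[0.4447 0.2186 0.06  ]
 [0.4422 0.1842 0.06  ]]
handle rect ((475.7896728515625, 196.2891082763672), (18.544151306152344, 11.985389709472656), 79.47334289550781)
```

Call:
{"api": "drive_tool", "payload": {"series": [0, 0, -1, -1, -0.7, 0, 1, 0, 0, -2, -2, -1.4, 0.2, 1, 0, 0, -3, -3, -2.1, 0.5, 1, 0, 0, -4.1, -4, -2.8, 0.8, 1, 0, 0, -4.1, -4.9, -3.4, 1.1, 1, 0, 0, -4.1, -5.8, -4, 1.4, 1, 0, 0, -4.1, -6.7, -4.6, 1.7, 0.6, 0, 0, -4.1, -7.4, -5.2, 1.9, 0.4, 0, 0, -4.1, -8.1, -5.7, 2.1, 0.3, 0, 0, -4.1, -8.66, -6, 2.3, 0.3], "grip_force": 30}}

```text
time: 0.93
ee_pos: [0.4702, 0.2101, 0.1564]
eef_rot: [0.043, 0.999, 0.0, -0.0]
ft_force: [0.6, 0.7, 0.1]
width: 0.0679
grip_force: 0.0
```

Run:
```python
from h import *
s=state();Rm=R.from_quat(s["eef_rot"]).as_matrix();print(Rm.round(3))
print(((np.array([.478,.1985,.081])-s["ee_pos"])@Rm/.04).round(2))
a=camera("scene");print(state()["time"])
b=camera("top")
cv2.imwrite("pics/scene1.png",a[:,:,::-1]);cv2.imwrite("pics/top1.png",b[:,:,::-1])
f=lambda i,x,y,w,h,k:cv2.resize(i[y:y+h,x:x+w,::-1],None,fx=k,fy=k,interpolation=cv2.INTER_CUBIC)
cv2.imwrite("pics/c2.png",np.hstack([f(a,150,110,100,100,4),f(b,130,170,100,100,4)]))
```

```text
t 0.93 p [0.4702 0.2101 0.1564] F [0.6 0.7 0.1] w 0.0679 g 0.0
[[-0.996  0.086 -0.   ]
 [ 0.086  0.996  0.   ]
 [ 0.     0.    -1.   ]]
[-0.22 -0.27  1.89]
t 0.98 p [0.4737 0.2015 0.1543] F [ 2.7 -8.6 -2.3] w 0.0643 g 0.0
0.9833
```

View pics/c2.png

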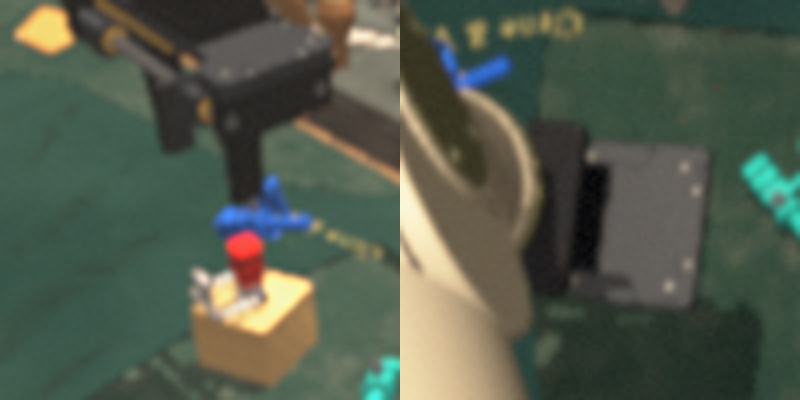

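The fingers (left crop, about (175,120) and (245,170)) hang above and around the red handle at (245,260). The TCP is still settling onto target. Next I descend around the handle and close.

Call:
{"api": "drive_tool", "payload": {"series": [0, 0, 0, 0, 0, 0, 0.3, 0, 0, 0, 0, 0, 0, 0.3, 0, 0, 0, 0, 0, 0.5, 0.3, 0, 0, 0, 0, 0, 1, 0.3, 0, 0, 0, 0, 0, 1.5, 0.3, 0, 0, 0, 0, 0, 1.77, 0.3, 0, 0, 0, 0, 0, 1.77, 0.3, 0, 0, 0, 0, 0, 1.77, 0.3]}}

```text
time: 1.7
ee_pos: [0.4695, 0.2131, 0.0863]
eef_rot: [0.042, 0.999, -0.0, -0.0]
ft_force: [0.9, -0.1, 0.8]
width: 0.0566
grip_force: 0.0
```

Run:
```python
from h import *
s=state()
a=camera("scene");b=camera("top")
f=lambda i,x,y,w,h,k:cv2.resize(i[y:y+h,x:x+w,::-1],None,fx=k,fy=k,interpolation=cv2.INTER_CUBIC)
cv2.imwrite("pics/c3.png",np.hstack([f(a,170,130,80,80,5),f(b,130,180,80,80,5)]))
```

```text
t 1.7 p [0.4695 0.2131 0.0863] F [ 0.9 -0.1  0.8] w 0.0566 g 0.0
```

View pics/c3.png

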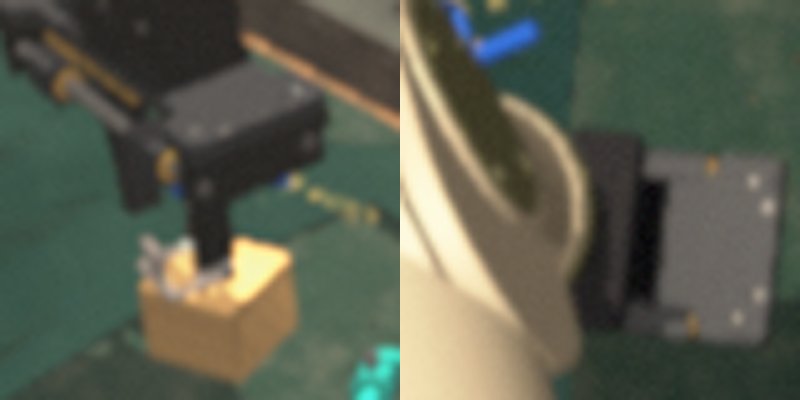

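The near finger hides the handle, and the far finger is beyond it. The TCP is about 14 mm short in y, so I shift across before closing.

Call:
{"api": "drive_tool", "payload": {"series": [0, 0, 0, -0.12, -0.17, 0.05, 0.3, 0, 0, 0, -0.24, -0.34, 0.12, 0.3, 0, 0, 0, -0.24, -0.34, 0.12, 0.3, 0, 0, 0, -0.24, -0.34, 0.12, 0.3]}}

```text
time: 2.13
ee_pos: [0.4788, 0.1968, 0.0813]
eef_rot: [0.044, 0.999, -0.0, 0.0]
ft_force: [-0.9, 0.3, 0.2]
width: 0.0567
grip_force: 0.0
```

Call:
{"api": "drive_tool", "payload": {"series": [0, 0, 0, 0, 0, 0, -0.2, 0, 0, 0, 0, 0, 0, -0.4, 0, 0, 0, 0, 0, 0, -0.6, 0, 0, 0, 0, 0, 0, -0.8, 0, 0, 0, 0, 0, 0, -0.8, 0, 0, 0, 0, 0, 0, -0.8, 0, 0, 0, 0, 0, 0, -0.8, 0, 0, 0, 0, 0, 0, -0.8], "grip_force": 30}}

```text
time: 2.8
ee_pos: [0.4783, 0.1979, 0.0813]
eef_rot: [0.043, 0.999, 0.0, 0.0]
ft_force: [0.3, 0.3, -0.4]
width: 0.018
grip_force: 29.9
```

Call:
{"api": "drive_tool", "payload": {"series": [0, 0, 0, 0, 0, -0.4, -0.8, 0, 0, 0, 0, 0, -1, -0.8, 0, 0, 0, 0, 0, -1.6, -0.8, 0, 0, 0, 0, 0, -2.3, -0.8, 0, 0, 0, 0, 0, -3, -0.8, 0, 0, 0, 0, 0, -3, -0.8, 0, 0, 0, 0, 0, -3, -0.8], "grip_force": 45}}

```text
time: 3.38
ee_pos: [0.479, 0.1981, 0.2024]
eef_rot: [0.043, 0.999, 0.001, 0.001]
ft_force: [-0.6, -0.7, -1.9]
width: 0.0175
grip_force: 44.9
```

Run:
```python
from h import *
s=state()
a=camera("scene");b=camera("top")
cv2.imwrite("pics/scene4.png",a[:,:,::-1]);cv2.imwrite("pics/top4.png",b[:,:,::-1])
f=lambda i,x,y,w,h,k:cv2.resize(i[y:y+h,x:x+w,::-1],None,fx=k,fy=k,interpolation=cv2.INTER_CUBIC)
cv2.imwrite("pics/c4.png",np.hstack([f(a,160,100,80,100,5),f(b,130,165,80,100,5)]))
# foot orientation from first top picture
t=cv2.imread("pics/top0.png");g=cv2.cvtColor(t,cv2.COLOR_BGR2HSV)
m=((g[...,0]>60)&(g[...,0]<85)&(g[...,1]>80)&(g[...,2]>120)).astype(np.uint8);o=np.zeros_like(m);o[165:225,260:320]=m[165:225,260:320]
cs,_=cv2.findContours(o,cv2.RETR_EXTERNAL,cv2.CHAIN_APPROX_NONE);c=max(cs,key=cv2.contourArea);print(cv2.contourArea(c))
w=plane("top",c[:,0,:],.01)[:,:2].astype(np.float32);rr=cv2.minAreaRect(w*1000);print(rr,cv2.boxPoints(rr))
```

```text
t 3.38 p [0.479  0.1981 0.2024] F [-0.6 -0.7 -1.9] w 0.0175 g 44.9
504.5
((557.6194458007812, -51.959983825683594), (83.57672882080078, 89.28775024414062), 64.05748748779297) [[ 499.19305   -70.00716 ]
 [ 579.4836   -109.067795]
 [ 616.04584   -33.91281 ]
 [ 535.7553      5.147827]]
```

View pics/c4.png

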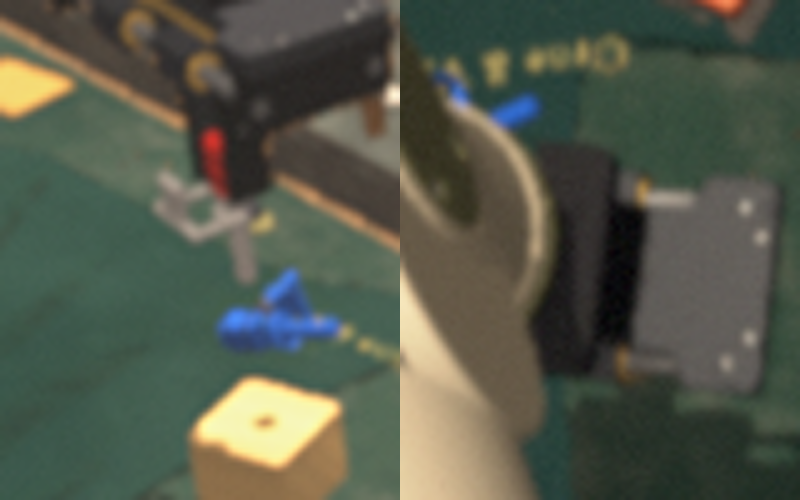

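The pin came out cleanly: handle between the fingers at crop (215,160), loop open at (200,205), shank tip at (247,277), block hole empty at (263,422). The foot gives stand yaw −25.9°, and its axis passes through my hole estimate. I'll swing over the spindle, still high.

Call:
{"api": "drive_tool", "payload": {"series": [0, 0, 0.6, -0.1, -0.5, 0, -0.8, 0, 0, 1.2, -0.25, -1.2, 0, -0.8, 0, 0, 1.8, -0.45, -2, 0, -0.8, 0, 0, 2.4, -0.65, -2.8, 0, -0.8, 0, 0, 3, -0.85, -3.6, 0, -0.8, 0, 0, 3.6, -1, -4.4, 0, -0.8, 0, 0, 4.2, -1.1, -5, 0, -0.8, 0, 0, 4.2, -1.21, -5.4, 0, -0.8, 0, 0, 4.2, -1.21, -5.55, 0, -0.8, 0, 0, 4.2, -1.21, -5.55, 0, -0.8]}}

```text
time: 4.32
ee_pos: [0.5067, -0.0291, 0.2001]
eef_rot: [0.226, 0.974, -0.001, -0.001]
ft_force: [0.1, 0.5, -1.6]
width: 0.0177
grip_force: 44.9
```

Call:
{"api": "drive_tool", "payload": {"series": [0, 0, 0, 0, 0, 0.2, -0.8, 0, 0, 0, 0, 0, 0.4, -0.8, 0, 0, 0, 0, 0, 0.5, -0.8, 0, 0, 0, 0, 0, 0.5, -0.8, 0, 0, 0, 0, 0, 0.5, -0.8]}}

```text
time: 4.73
ee_pos: [0.5072, -0.0269, 0.1807]
eef_rot: [0.224, 0.975, -0.0, -0.0]
ft_force: [0.5, 0.5, -1.5]
width: 0.0177
grip_force: 44.9
```

Run:
```python
from h import *
print("tip then (scene ray at .129)",plane("scene",[209.2,155.2],.129),"block hole",plane("scene",[212.4,184.2],.044))
s=state();Rm=R.from_quat(s["eef_rot"]).as_matrix();print(Rm.round(3))
a=camera("scene");b=camera("top")
cv2.imwrite("pics/scene5.png",a[:,:,::-1]);cv2.imwrite("pics/top5.png",b[:,:,::-1])
f=lambda i,x,y,w,h,k:cv2.resize(i[y:y+h,x:x+w,::-1],None,fx=k,fy=k,interpolation=cv2.INTER_CUBIC)
cv2.imwrite("pics/c5.png",f(a,245,150,90,70,8))
```

```text
tip then (scene ray at .129) [[0.48151495 0.2012989  0.129     ]] block hole [[0.4782457  0.20017959 0.044     ]]
t 4.73 p [ 0.5072 -0.0269  0.1807] F [ 0.5  0.5 -1.5] w 0.0177 g 44.9
[[-0.9    0.436 -0.001]
 [ 0.436  0.9   -0.   ]
 [ 0.001 -0.    -1.   ]]
```

View pics/c5.png

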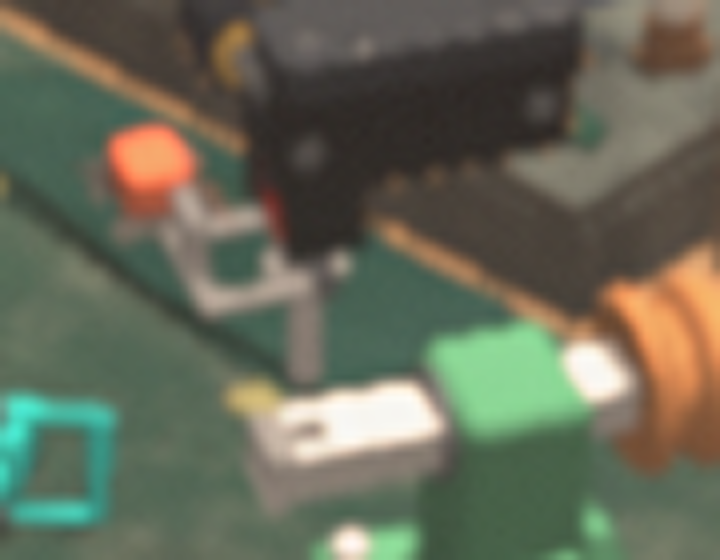

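The tip hangs just above the spindle at crop (305,374), with the hole at (310,430). I'll compute the remaining offset.

Run:
```python
from h import *
c=lambda x,y:[(x+.5)/8-.5+245,(y+.5)/8-.5+150]
t=plane("scene",c(305,374),.1074);h=plane("scene",c(310,430),.09);h2=plane("scene",[283.435,203.3],.09);print(t,h,h2)
Rm=R.from_quat(telemetry.read_state()["eef_rot"]).as_matrix()
for H in(h,h2):print(((H-t)[0]*[1,1,0]@Rm*1000).round(1))
```

```text
[[ 0.50976734 -0.02350217  0.1074    ]] [[ 0.50854009 -0.02651479  0.09      ]] [[ 0.50876279 -0.02667892  0.09      ]]
[-0.2 -3.2 -0. ]
[-0.5 -3.3 -0. ]
```

Call:
{"api": "drive_tool", "payload": {"series": [0, 0, 0, -0.02, -0.01, 0.1, -0.8, 0, 0, 0, -0.02, -0.01, 0.2, -0.8, 0, 0, 0, -0.02, -0.01, 0.3, -0.8, 0, 0, 0, -0.02, -0.01, 0.38, -0.8, 0, 0, 0, -0.02, -0.01, 0.44, -0.8, 0, 0, 0, -0.02, -0.01, 0.48, -0.8, 0, 0, 0, -0.02, -0.01, 0.48, -0.8]}}

```text
time: 5.42
ee_pos: [0.5078, -0.0283, 0.1616]
eef_rot: [0.224, 0.975, -0.0, -0.0]
ft_force: [0.3, 0.8, -2.1]
width: 0.0178
grip_force: 44.9
```

Call:
{"api": "drive_tool", "payload": {"series": [0, 0, 0, 0, 0, 0.03, -0.8, 0, 0, 0, 0, 0, 0.06, -0.8, 0, 0, 0, 0, 0, 0.09, -0.8, 0, 0, 0, 0, 0, 0.09, -0.8]}}

```text
time: 5.75
ee_pos: [0.508, -0.0282, 0.1582]
eef_rot: [0.224, 0.975, 0.0, -0.0]
ft_force: [-0.3, 0.2, -0.7]
width: 0.0178
grip_force: 44.9
```

Call:
{"api": "drive_tool", "payload": {"series": [0, 0, 0, 0, 0, 0.03, -0.8, 0, 0, 0, 0, 0, 0.06, -0.8, 0, 0, 0, 0, 0, 0.09, -0.8, 0, 0, 0, 0, 0, 0.12, -0.8, 0, 0, 0, 0, 0, 0.12, -0.8]}}

```text
time: 6.17
ee_pos: [0.5079, -0.0282, 0.1533]
eef_rot: [0.224, 0.975, -0.0, -0.0]
ft_force: [-1.0, 0.1, -1.9]
width: 0.0176
grip_force: 44.9
```

Tip is below the spindle's top with no force, so it is in the hole. Continuing down.

Call:
{"api": "drive_tool", "payload": {"series": [0, 0, 0, 0, 0, 0.06, -0.8, 0, 0, 0, 0, 0, 0.12, -0.8, 0, 0, 0, 0, 0, 0.18, -0.8, 0, 0, 0, 0, 0, 0.24, -0.8, 0, 0, 0, 0, 0, 0.3, -0.8, 0, 0, 0, 0, 0, 0.36, -0.8, 0, 0, 0, 0, 0, 0.42, -0.8, 0, 0, 0, 0, 0, 0.45, -0.8]}}

```text
time: 6.83
ee_pos: [0.5079, -0.0282, 0.1352]
eef_rot: [0.224, 0.975, -0.0, -0.0]
ft_force: [0.5, 0.3, -1.4]
width: 0.0177
grip_force: 44.9
```

Call:
{"api": "drive_tool", "payload": {"series": [0, 0, 0, 0, 0, 0.04, -0.8, 0, 0, 0, 0, 0, 0.08, -0.8, 0, 0, 0, 0, 0, 0.12, -0.8, 0, 0, 0, 0, 0, 0.15, -0.8, 0, 0, 0, 0, 0, 0.17, -0.8, 0, 0, 0, 0, 0, 0.17, -0.8]}}

```text
time: 7.33
ee_pos: [0.5079, -0.0282, 0.1286]
eef_rot: [0.224, 0.975, -0.0, -0.0]
ft_force: [0.3, -0.7, -1.2]
width: 0.018
grip_force: 44.9
```

Call:
{"api": "drive_tool", "payload": {"series": [0, 0, 0, 0, 0, 0.02, -0.8, 0, 0, 0, 0, 0, 0.04, -0.8, 0, 0, 0, 0, 0, 0.04, -0.8]}}

```text
time: 7.58
ee_pos: [0.5081, -0.0282, 0.1273]
eef_rot: [0.224, 0.975, 0.0, 0.0]
ft_force: [-0.2, 0.1, -1.4]
width: 0.0176
grip_force: 44.9
```

Call:
{"api": "drive_tool", "payload": {"series": [0, 0, 0, 0, 0, 0.02, -0.8, 0, 0, 0, 0, 0, 0.04, -0.8, 0, 0, 0, 0, 0, 0.04, -0.8]}}

```text
time: 7.83
ee_pos: [0.5083, -0.0283, 0.1271]
eef_rot: [0.224, 0.974, 0.0, 0.0]
ft_force: [-7.6, -0.0, 17.1]
width: 0.0174
grip_force: 44.9
```

Firm contact of 17 N exactly at the expected home height, so the shoulder is down. I ease off, open and rise.

Call:
{"api": "drive_tool", "payload": {"series": [0, 0, 0, 0, 0, -0.02, -0.8, 0, 0, 0, 0, 0, -0.02, -0.4, 0, 0, 0, 0, 0, -0.02, 0, 0, 0, 0, 0, 0, -0.02, 0.1, 0, 0, 0, 0, 0, -0.02, 0.1, 0, 0, 0, 0, 0, -0.5, 0.1, 0, 0, 0, 0, 0, -1.2, 0.1, 0, 0, 0, 0, 0, -2, 0.1, 0, 0, 0, 0, 0, -2.2, 0.1, 0, 0, 0, 0, 0, -2.2, 0.1], "grip_force": 20}}

```text
time: 8.67
ee_pos: [0.5095, -0.0283, 0.2161]
eef_rot: [0.224, 0.975, 0.001, 0.002]
ft_force: [-0.1, 0.1, -0.4]
width: 0.0476
grip_force: 0.0
```

Run:
```python
from h import *
s=state();print(R.from_quat(s["eef_rot"]).as_matrix().round(3))
a=camera("scene");b=camera("top")
cv2.imwrite("pics/scene6.png",a[:,:,::-1]);cv2.imwrite("pics/top6.png",b[:,:,::-1])
f=lambda i,x,y,w,h,k:cv2.resize(i[y:y+h,x:x+w,::-1],None,fx=k,fy=k,interpolation=cv2.INTER_CUBIC)
cv2.imwrite("pics/c6.png",f(a,245,150,90,70,8))
```

```text
t 8.67 p [ 0.5095 -0.0283  0.2161] F [-0.1  0.1 -0.4] w 0.0476 g 0.0
[[-0.899  0.437  0.005]
 [ 0.437  0.899  0.001]
 [-0.004  0.003 -1.   ]]
```

View pics/c6.png

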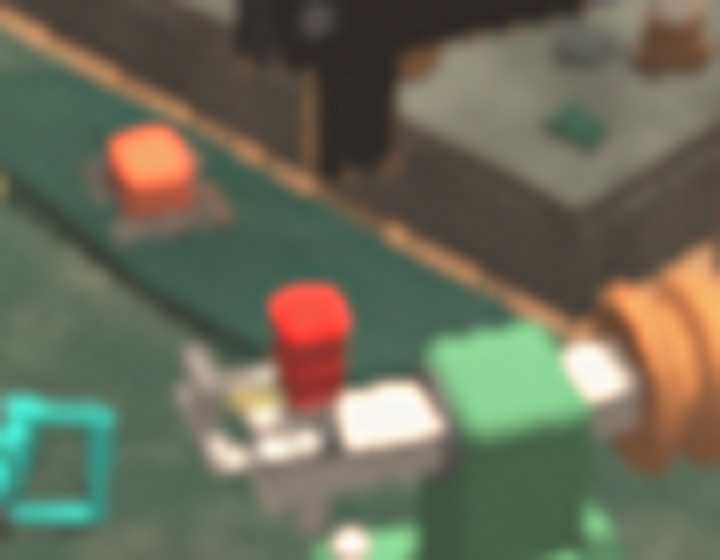

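The pin is seated with its shoulder on the spindle and its tip showing below at crop (310,510). The loop is open beyond the spindle end at (210,410). I close the fingers, move 33 mm out along the stand's −x, and go down toward the lip.

Call:
{"api": "drive_tool", "payload": {"series": [0, 0, 0, 0, 0, 0, -0.5, 0, 0, 0, 0.3, 0, 0, -1, 0, 0, 0, 0.6, 0, 0, -1, 0, 0, 0, 0.83, 0, 0, -1, 0, 0, 0, 0.83, 0, 0.4, -1, 0, 0, 0, 0.83, 0, 0.8, -1, 0, 0, 0, 0.83, 0, 1.2, -1, 0, 0, 0, 0.83, 0, 1.5, -1, 0, 0, 0, 0.83, 0, 1.5, -1]}}

```text
time: 9.52
ee_pos: [0.4762, -0.0138, 0.1506]
eef_rot: [0.224, 0.975, -0.001, -0.002]
ft_force: [-0.7, -0.2, -0.3]
width: 0.002
grip_force: 0.0
```

Run:
```python
from h import *
s=state();Rm=R.from_quat(s["eef_rot"]).as_matrix();print(((s["ee_pos"]-[.5081,-.0280,.09])@Rm*1000).round(1))
```

```text
t 9.52 p [ 0.4762 -0.0138  0.1506] F [-0.7 -0.2 -0.3] w 0.002 g 0.0
[ 35.2  -1.3 -60.5]
```

Call:
{"api": "drive_tool", "payload": {"series": [0, 0, 0, -0.04, 0.03, 0.1, -1, 0, 0, 0, -0.04, 0.03, 0.2, -1, 0, 0, 0, -0.04, 0.03, 0.3, -1, 0, 0, 0, -0.04, 0.03, 0.4, -1, 0, 0, 0, -0.04, 0.03, 0.5, -1, 0, 0, 0, -0.04, 0.03, 0.6, -1, 0, 0, 0, -0.04, 0.03, 0.7, -1, 0, 0, 0, -0.04, 0.03, 0.8, -1, 0, 0, 0, -0.04, 0.03, 0.8, -1]}}

```text
time: 10.27
ee_pos: [0.4798, -0.0134, 0.1208]
eef_rot: [0.224, 0.975, -0.0, -0.0]
ft_force: [-1.1, 0.0, 0.8]
width: 0.0008
grip_force: 0.2
```

Call:
{"api": "drive_tool", "payload": {"series": [0, 0, 0, 0.01, 0, 0.08, -1, 0, 0, 0, 0.01, 0, 0.16, -1, 0, 0, 0, 0.01, 0, 0.24, -1, 0, 0, 0, 0.01, 0, 0.32, -1, 0, 0, 0, 0.01, 0, 0.4, -1, 0, 0, 0, 0.01, 0, 0.46, -1, 0, 0, 0, 0.01, 0, 0.46, -1]}}

```text
time: 10.85
ee_pos: [0.4798, -0.0129, 0.103]
eef_rot: [0.224, 0.975, 0.0, -0.0]
ft_force: [-0.4, 1.2, 3.7]
width: 0.0003
grip_force: 2.0
```

Run:
```python
from h import *
a=camera("scene");state()
f=lambda i,x,y,w,h,k:cv2.resize(i[y:y+h,x:x+w,::-1],None,fx=k,fy=k,interpolation=cv2.INTER_CUBIC)
cv2.imwrite("pics/c7.png",f(a,245,150,90,70,8))
```

```text
t 10.9 p [ 0.4798 -0.0129  0.1032] F [-0.3  1.   4.4] w 0.0003 g 1.9
```

View pics/c7.png

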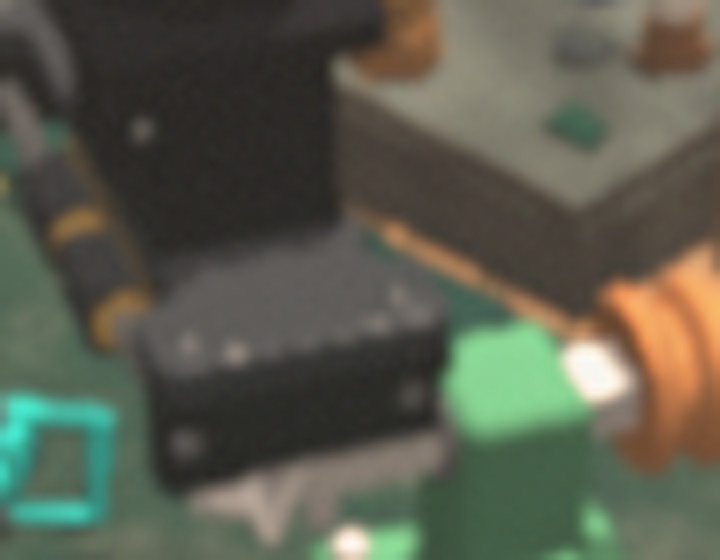

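The gripper body hides the loop; its bar shows at about crop (265,520), below the spindle. Force is 4 N, so the bar is on the bead. I keep pressing in small steps.

Call:
{"api": "drive_tool", "payload": {"series": [0, 0, 0, 0, 0, 0.04, -1, 0, 0, 0, 0, 0, 0.08, -1, 0, 0, 0, 0, 0, 0.12, -1, 0, 0, 0, 0, 0, 0.16, -1, 0, 0, 0, 0, 0, 0.16, -1]}}

```text
time: 11.32
ee_pos: [0.4815, -0.0137, 0.0976]
eef_rot: [0.225, 0.974, 0.0, 0.002]
ft_force: [4.9, -2.1, 4.9]
width: 0.0004
grip_force: 2.4
```

Call:
{"api": "drive_tool", "payload": {"series": [0, 0, 0, 0.02, 0, 0.04, -1, 0, 0, 0, 0.03, 0, 0.08, -1, 0, 0, 0, 0.03, 0, 0.12, -1, 0, 0, 0, 0.03, 0, 0.12, -1]}}

```text
time: 11.65
ee_pos: [0.482, -0.0136, 0.0938]
eef_rot: [0.225, 0.974, 0.001, 0.004]
ft_force: [6.5, -4.6, 10.1]
width: 0.0003
grip_force: 5.2
```

Call:
{"api": "drive_tool", "payload": {"series": [0, 0, 0, 0.02, 0, 0.03, -1, 0, 0, 0, 0.02, 0, 0.06, -1, 0, 0, 0, 0.02, 0, 0.09, -1, 0, 0, 0, 0.02, 0, 0.09, -1]}}

```text
time: 11.98
ee_pos: [0.4828, -0.0138, 0.0912]
eef_rot: [0.225, 0.974, 0.001, 0.005]
ft_force: [9.2, -6.2, 16.7]
width: 0.0003
grip_force: 7.8
```

Fingertips are already below the lip's shut height and the force is rising, so it has probably snapped. I back off straight up and look.

Call:
{"api": "drive_tool", "payload": {"series": [0, 0, 0, 0, 0, -0.2, -1, 0, 0, 0, 0.05, 0, -0.6, -1, 0, 0, 0, 0.1, 0, -1.2, -1, 0, 0, 0, 0.1, 0, -2, -1, 0, 0, 0, 0.1, 0, -2.8, -1, 0, 0, 0, 0.1, 0, -3.5, -1, 0, 0, 0, 0.1, 0, -3.5, -1, 0, 0, 0, 0.1, 0, -3.5, -1]}}

```text
time: 12.65
ee_pos: [0.4751, -0.0105, 0.2294]
eef_rot: [0.224, 0.975, 0.001, 0.001]
ft_force: [-0.0, 0.4, -0.6]
width: 0.0004
grip_force: 0.0
```

Run:
```python
from h import *
state();a=camera("scene")
f=lambda i,x,y,w,h,k:cv2.resize(i[y:y+h,x:x+w,::-1],None,fx=k,fy=k,interpolation=cv2.INTER_CUBIC)
cv2.imwrite("pics/c8.png",f(a,245,150,90,70,8))
```

```text
t 12.65 p [ 0.4751 -0.0105  0.2294] F [-0.   0.4 -0.6] w 0.0004 g 0.0
```

View pics/c8.png

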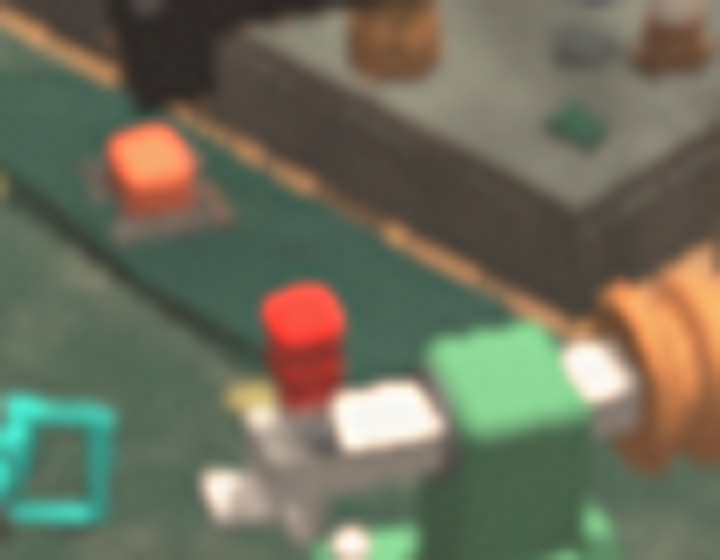

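The loop hangs shut below the spindle: lip at crop (230,495), leg and bar at (300,520). It stayed there with the tool away. The handle top moved about 1 px, so I'll check its lean and the loop angle.

Run:
```python
from h import *
def proj(n,P):
    c=get_calibration(n);f=210/np.tan(np.radians(c["fovy"])/2)
    q=R.from_quat(c["rotation"]).inv().apply(np.atleast_2d(P)-c["xyz"])
    return np.c_[c["cx"]+f*q[:,0]/-q[:,2],c["cy"]-f*q[:,1]/-q[:,2]]
crop=lambda p:((p-[245,150]+.5)*8-.5).round(0)
u=np.array([-.899,.4375,0]);v=np.array([.4375,.899,0]);A=np.array([.5083,-.0272,.09]);k=np.array([0,0,1])
for th in(0,1.0,1.15,1.3):
    a=np.arctan2(22,31)-th;L=A+.008*k+.038*(np.cos(a)*u+np.sin(a)*k)
    b=A+.008*k+.031*(np.cos(th)*u-np.sin(th)*k)
    print(th,"lip ends",crop(proj("scene",[L-.009*v,L+.009*v])).tolist(),"bar ends",crop(proj("scene",[b-.018*v,b+.018*v])).tolist())
print("handle top home",crop(proj("scene",A+.042*k)))
a=camera("scene")[:,:,::-1];b=cv2.imread("pics/scene6.png")
for i in(b,a):
    h=cv2.cvtColor(np.ascontiguousarray(i),cv2.COLOR_BGR2HSV);m=((h[...,0]<6)|(h[...,0]>172))&(h[...,1]>150)&(h[...,2]>90)
    m=m[183:203,275:292]
    y,x=np.nonzero(m);print(m.sum(),x.mean(),y.mean(),[ (j+183,round(float(x[y==j].mean()),2)) for j in range(1,18,3) if (y==j).any()],"top",y.min()+183)
```

```text
0 lip ends [[213.0, 388.0], [192.0, 350.0]] bar ends [[225.0, 471.0], [185.0, 395.0]]
1.0 lip ends [[201.0, 495.0], [182.0, 456.0]] bar ends [[276.0, 533.0], [235.0, 456.0]]
1.15 lip ends [[210.0, 507.0], [191.0, 469.0]] bar ends [[290.0, 536.0], [249.0, 459.0]]
1.3 lip ends [[222.0, 518.0], [202.0, 479.0]] bar ends [[305.0, 537.0], [263.0, 460.0]]
handle top home [[310. 310.]]
108 8.36111111111111 8.944444444444445 [(187, 8.0), (190, 8.5), (193, 8.5), (196, 9.0), (199, 8.0)] top 186
109 7.587155963302752 9.100917431192661 [(187, 7.5), (190, 7.5), (193, 7.5), (196, 8.0), (199, 8.0)] top 186
```

Lip and bar match a loop angle of about 1.3, which is shut. The handle shifted about 1 mm, which is within the hole's slack. I'll feel the handle top gently to confirm the shoulder is home (expected TCP z ≈ 0.154).

Call:
{"api": "drive_tool", "payload": {"series": [0, 0, 0, -0.5, 0, 0, -1, 0, 0, 0, -0.93, -0.03, 0, -1, 0, 0, 0, -0.93, -0.03, 0.4, -1, 0, 0, 0, -0.93, -0.03, 0.9, -1, 0, 0, 0, -0.93, -0.03, 1.4, -1, 0, 0, 0, -0.93, -0.03, 1.7, -1, 0, 0, 0, -0.93, -0.03, 1.75, -1, 0, 0, 0, -0.93, -0.03, 1.75, -1, 0, 0, 0, -0.93, -0.03, 1.75, -1]}}

```text
time: 13.5
ee_pos: [0.5071, -0.028, 0.1583]
eef_rot: [0.224, 0.974, -0.0, -0.0]
ft_force: [-0.7, -0.6, 0.2]
width: 0.0004
grip_force: 0.0
```

Call:
{"api": "drive_tool", "payload": {"series": [0, 0, 0, 0, 0, 0.03, -1, 0, 0, 0, 0, 0, 0.06, -1, 0, 0, 0, 0, 0, 0.06, -1]}}

```text
time: 13.75
ee_pos: [0.5074, -0.0278, 0.1562]
eef_rot: [0.224, 0.975, 0.0, 0.0]
ft_force: [-0.1, 0.4, -0.4]
width: 0.0004
grip_force: 0.0
```

Call:
{"api": "drive_tool", "payload": {"series": [0, 0, 0, 0, 0, 0.02, -1, 0, 0, 0, 0, 0, 0.04, -1, 0, 0, 0, 0, 0, 0.04, -1]}}

```text
time: 14.0
ee_pos: [0.5076, -0.0279, 0.1546]
eef_rot: [0.224, 0.975, 0.0, 0.0]
ft_force: [-0.1, -0.2, 1.6]
width: 0.0005
grip_force: 0.6
```

Call:
{"api": "drive_tool", "payload": {"series": [0, 0, 0, 0, 0, 0.02, -1, 0, 0, 0, 0, 0, 0.03, -1, 0, 0, 0, 0, 0, 0.03, -1]}}

```text
time: 14.25
ee_pos: [0.508, -0.0281, 0.1544]
eef_rot: [0.224, 0.974, 0.0, 0.001]
ft_force: [-1.6, -1.1, 10.4]
width: 0.0008
grip_force: 5.2
```

Solid stop at 0.1544 with 10 N, so the shoulder is home. I rise clear.

Call:
{"api": "drive_tool", "payload": {"series": [0, 0, 0, 0, 0, -0.3, -1, 0, 0, 0, 0, 0, -1, -1, 0, 0, 0, 0.3, 0, -1.8, -1, 0, 0, 0, 1, 0, -2.4, -1, 0, 0, 0, 1.5, 0, -2.4, -1, 0, 0, 0, 1.5, 0, -2.4, -1, 0, 0, 0, 1.5, 0, -2.4, -1]}}

```text
time: 14.83
ee_pos: [0.453, -0.0012, 0.2496]
eef_rot: [0.224, 0.975, 0.001, 0.0]
ft_force: [0.5, 0.0, -0.4]
width: 0.0004
grip_force: 0.0
```

Run:
```python
from h import *
state();a=camera("scene")
f=lambda i,x,y,w,h,k:cv2.resize(i[y:y+h,x:x+w,::-1],None,fx=k,fy=k,interpolation=cv2.INTER_CUBIC)
cv2.imwrite("pics/c9.png",f(a,245,150,90,70,8))
```

```text
t 14.83 p [ 0.453  -0.0012  0.2496] F [ 0.5  0.  -0.4] w 0.0004 g 0.0
```

View pics/c9.png

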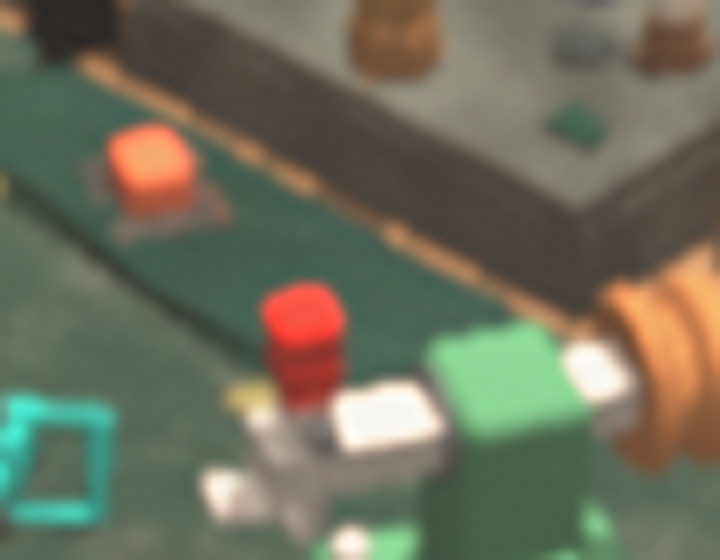

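The pin is still upright and home, the loop is shut (lip at crop (230,495)), the wax has not moved and the tool is clear. Handing in.

```bash
python3 -c "
from bench import r
print(r.close_job())"
```

```text
the job is handed in; nothing more can be done
None
```

The hitch pin is through the spindle with its shoulder home, the loop looks snapped shut under the spindle in the last picture, and the job is handed in with the robot clear; readings on the stand peaked at about 20 N.

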